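# Count to the third slot and push the mallet head in

### The arm

A 7-joint arm with a two-finger parallel gripper is mounted at the origin on the work surface. World frame = base frame: x ahead of the robot, y to its left, z up, the work surface at z = 0. Lengths are in mm, angles in rad, forces in N, time in s.
With the tool pointing down it reaches from about 425 to 875 mm from the base axis. Payload 8.4 kg.
Tool frame: the origin (TCP) lies midway between the tips of the shut fingers; the grasp point (between the pads) lies 19 mm behind it; z points along the fingers, y is the line along which they close (so a half turn about z gives the same grasp; the last joint's range is limited). The gripper opens to 85 mm and grips with 20 to 120 N. Pads are 22 mm wide; open, the fingers measure 114 mm over their backs; the gripper's body (76 mm by 85 mm) begins 54 mm behind the grasp point. The pads swing forward as they close: fully open they stand 13 mm farther back than shut.
Start: joints at [-1.364, 0.333, 0.04, 1.465, -0.013, 1.343, -0.059], TCP at [195.687, 619.814, 209.208] pointing down, gripper open.
Joint ranges: [-2.58, 2.58], [-0.38, 2.09], [-1.3, 1.39], [0.25, 2.4], [-1.5, 4.64], [0.08, 2.09], [-2.65, 2.65]. Speed limits (rad/s): [2.22, 2.22, 2.79, 2.79, 3.14, 3.14, 3.14].

### API

Orientations are given as a unit quaternion [x, y, z, w].
In Python, from bench import r, kinematics, eyes gives the robot as it stands. The module is installed in compiled form; this text tells all that it offers. Calls block until the motion is done:
- r.reach(position, orientation): joint-space move of the TCP to a pose.
- r.move_linear(position, orientation=None, feed=150, stop_force=None): straight line of the TCP; orientation=None keeps the orientation; feed is the mean speed in mm/s. With stop_force (N) it stops when the force on the tool has changed by that much, and returns True; else False.
- r.set_joints(angles): joint-space move.
- r.gripper_open() and r.grab(): open the fingers fully, or close them until they stop; the grip force is fixed at half the most.
- r.hold(seconds).
- kinematics.ik(position, orientation): joint angles nearest the present ones, or None.
- eyes.capture(name): name is "side" or "top"; returns a dict with "color" (480x640x3 uint8, blue, green, red), "mtx" (3x3 intrinsics, pixels), "world_to_cam" (4x4, takes a point from world to camera coordinates). Camera axes: x right, y up, looking along -z (the intrinsics and any distortion apply to the point x, -y, -z); pixel columns grow to the right and rows downward; lengths in mm; the calibration is good to about 2 mm. A picture is of the moment at which its call begins. There is no depth.
A pose or a line that the arm cannot do raises r.Unreachable and nothing moves.
- r.job_done(): hands the job in; it is judged then, once.
Trained networks look in the newest picture that a camera, given by its name, has taken for a name from the list of things; names that differ only in an ending like _2 or _b are one class to them, and where a whole thing is asked for, a point or a joint stands for the part that bears it (a point fixed in the world has none). Each returns a list of dicts, best first, with "p" (0 to 1); they miss things now and then, are a little off and sometimes report something else, mostly with a low value. They report only what shows in the picture. A call takes as long as a camera call. They do not tell look-alikes from the thing itself.
- eyes.cut_out(camera, name): "mask" (480x640 bool, what is visible of it).
- eyes.mark_of(camera, name): "location" ([x, y, z] in mm, in the coordinates of the camera as it stood for that picture, good to about 4 mm: a listed point, or the origin of a listed thing).
Readings, each from a call of its own:
- r.read_time_s(): time.
- r.read_joint_positions(): joint angles.
- r.read_joint_vel(): joint speeds.
- r.read_tau(): joint torques, N m.
- r.read_ee_pos(): TCP position.
- r.read_tcp_rot(): TCP orientation.
- r.read_contact_force(): force on the tool from outside, world axes, zero at the start.
- r.read_ft_torque(): the same for the moment, N m.
- r.read_finger_gap(): opening from 0.0 (shut) to 1.0 (fully open).
- r.read_grasp_force(): force on a finger pad.
Only numpy, scipy, OpenCV 4.12 (cv2) and the standard library are available. Lean on these libraries where they do the work, as an engineer would, in place of code of your own. Each camera call takes 0.05 s, during which the arm holds its last target. There are 200 camera calls.

### The job

Count the gaps of the clear rack with a fingertip on its metal top rail, starting at the end next to the little tray drawer: touch the rail above the first gap, then above the second, then above the third, and go no farther along the rail. Then, with the outside of the fingers, push the black mallet head across the counter into that third gap until it is fully home against the rack's back wall. Keep it standing and never grip or lift it, leave everything else where it is, and finish clear of it all.

Things in the scene. Friction and masses are not known exactly. Their poses are not given: they have to be found in the camera images.
- rack: clear acrylic rack fixed to the counter, 340 mm long (y): 7 dividers 4 mm thick, 55 mm high make 6 gaps 52 mm wide, 50 mm deep, open in front (-x, to the robot), on top and below (bare counter); back wall at x = 50 mm. Origin: on the counter, middle of the dividers' front edge line; x into the gaps, y along the rack (+y: robot's left), z up. Gap centres y = 140, 84, 28, -28, -84, -140 mm
- rail_a: stretch of the rack's aluminium top rail above the first gap from the rack's +y end; 30 mm long (along rack y), 20 mm wide; fixed to the rack; the rail is level and unbroken, on the back wall; origin at the middle of its top face, 63 mm above the counter, at rack x = 60 mm, in line with that gap's centre
- rail_b: stretch of the rack's aluminium top rail above the second gap from the rack's +y end; 30 mm long (along rack y), 20 mm wide; fixed to the rack; the rail is level and unbroken, on the back wall; origin at the middle of its top face, 63 mm above the counter, at rack x = 60 mm, in line with that gap's centre
- rail_c: stretch of the rack's aluminium top rail above the third gap from the rack's +y end; 30 mm long (along rack y), 20 mm wide; fixed to the rack; the rail is level and unbroken, on the back wall; origin at the middle of its top face, 63 mm above the counter, at rack x = 60 mm, in line with that gap's centre
- rail_d: stretch of the rack's aluminium top rail above the fourth gap from the rack's +y end; 30 mm long (along rack y), 20 mm wide; fixed to the rack; the rail is level and unbroken, on the back wall; origin at the middle of its top face, 63 mm above the counter, at rack x = 60 mm, in line with that gap's centre
- rail_e: stretch of the rack's aluminium top rail above the fifth gap from the rack's +y end; 30 mm long (along rack y), 20 mm wide; fixed to the rack; the rail is level and unbroken, on the back wall; origin at the middle of its top face, 63 mm above the counter, at rack x = 60 mm, in line with that gap's centre
- rail_f: stretch of the rack's aluminium top rail above the sixth gap from the rack's +y end; 30 mm long (along rack y), 20 mm wide; fixed to the rack; the rail is level and unbroken, on the back wall; origin at the middle of its top face, 63 mm above the counter, at rack x = 60 mm, in line with that gap's centre
- head_mid (a point): middle (25 mm above its underside) of the black hard-silicone mallet head: an upright cylinder, 42 mm in diameter, 50 mm tall, standing loose on one flat face on the counter in front of the rack, about 0.13 kg; z is its axis. Pushed fully home, its middle is at rack x = 29 mm
- tray: small aluminium tray-drawer cabinet fixed to the counter beyond one end of the rack, either end; 120 mm deep, 90 mm wide, 70 mm high; origin at the centre of its underside. Counting starts at the rack end next to it. Leave alone
- tray_drawer0_handle (a point): knob of the tray drawer, which stands about half open towards the robot (-x). Leave alone
- skewers: loose wooden block 60 x 60 x 35 mm with four silver steel skewer pegs upright in it, 118 mm high in all, beyond the other end of the rack; origin at the centre of its underside. Leave alone
- greenpeg: loose green plastic peg standing on its 34 mm head behind the rack, 70 mm tall; origin at the centre of its underside. Leave alone
Not all that is in view belongs to the job. Of the things that look like the part that bears head_mid, take the one that is farthest from the robot's base at the start.

How it is judged:
By the outcome, as a careful person would: the job done as asked, in the order asked, and still so for the second after the job is handed in, with the robot touching nothing.
It also fails if it takes over 61 s, if anything falls off the work surface, if the arm or the gripper's body presses on something with over 40 N, if the wrist force passes 120 N, or if a joint passes its speed limit or range.

## Working session

There is one attempt and no reset: what is moved stays moved. The work goes in short steps, each a Python script; the robot and the scene stay as the last script left them, time stands still between calls to the robot, and variables do not carry over. Pictures are saved under pics/ and viewed, at most 10 in all, crops included, and the job is handed in when it is done.

```bash
mkdir -p pics
cat > h.py <<'E'
from bench import r,kinematics,eyes
import numpy as np,cv2
def w(cap,loc):
    M=np.linalg.inv(cap["world_to_cam"]);return (M@np.append(loc,1))[:3]
def px(cap,p):
    c=(cap["world_to_cam"]@np.append(p,1))[:3];q=cap["mtx"]@np.array([c[0],-c[1],-c[2]]);return q[:2]/q[2]
E
python3 - <<'E'
from h import *
print(r.read_time_s(),r.read_tcp_rot())
for c in("top","side"):
    cap=eyes.capture(c);cv2.imwrite(f"pics/{c}0.png",cap["color"])
    for n in("rack","rail_a","head_mid","tray","tray_drawer0_handle","skewers","greenpeg"):
        for d in eyes.mark_of(c,n):
            p=w(cap,d["location"]);print(c,n,round(d["p"],2),p.round(0),px(cap,p).round(0))
print(r.read_time_s())
E
```

```text
0.0 [ 1.52326327e-01  9.88329941e-01 -7.84990419e-04 -4.94847561e-05]
top rack 0.63 [585.  19.  -2.] [311. 229.]
top rail_a 0.78 [635. 108.  62.] [260. 195.]
top rail_a 0.74 [ 662. -111.   61.] [383. 180.]
top rail_a 0.63 [650.  -4.  63.] [323. 186.]
top rail_a 0.61 [629. 163.  64.] [228. 198.]
top rail_a 0.57 [647.  54.  64.] [290. 188.]
top rail_a 0.51 [655. -56.  60.] [353. 184.]
top head_mid 0.91 [393.  19.  24.] [311. 335.]
top head_mid 0.68 [481.  81.  22.] [277. 285.]
top head_mid 0.66 [382. 102.  25.] [264. 342.]
top head_mid 0.58 [337. 214.  24.] [199. 369.]
top tray 0.72 [ 656. -243.   -1.] [448. 192.]
top tray_drawer0_handle 0.71 [ 508. -272.   39.] [475. 267.]
top skewers 0.7 [581. 281.  -0.] [171. 233.]
top greenpeg 0.76 [717.   7.  -5.] [317. 162.]
top greenpeg 0.44 [649.  -2.  66.] [322. 186.]
side rack 0.72 [585.  18.  -1.] [301. 273.]
side rack 0.68 [631. 110.  64.] [258. 265.]
side rail_a 0.71 [631. 161.  60.] [248. 285.]
side rail_a 0.58 [655. -58.  65.] [273. 216.]
side rail_a 0.57 [645.   1.  64.] [269. 232.]
side rail_a 0.57 [ 661. -115.   65.] [278. 203.]
side rail_a 0.54 [639.  56.  63.] [263. 248.]
side rail_a 0.51 [633. 113.  60.] [256. 268.]
side head_mid 0.97 [335. 217.  25.] [454. 359.]
side head_mid 0.77 [394.  19.  24.] [412. 273.]
side head_mid 0.57 [481.  84.  22.] [355. 290.]
side head_mid 0.56 [378. 106.  24.] [421. 305.]
side tray 0.7 [ 647. -245.    2.] [300. 206.]
side tray_drawer0_handle 0.96 [ 508. -271.   42.] [364. 190.]
side tray_drawer0_handle 0.31 [579. 282.  -1.] [258. 382.]
side skewers 0.79 [577. 284.   1.] [260. 382.]
side greenpeg 0.59 [718.   7.   0.] [231. 260.]
0.8
```

```bash
python3 -c "
import cv2
a=cv2.imread('pics/top0.png');cv2.imwrite('pics/c1.png',cv2.resize(a[140:400,150:510],None,fx=2.2,fy=2.2))"
```

```text
(no output)
```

View pics/c1.png

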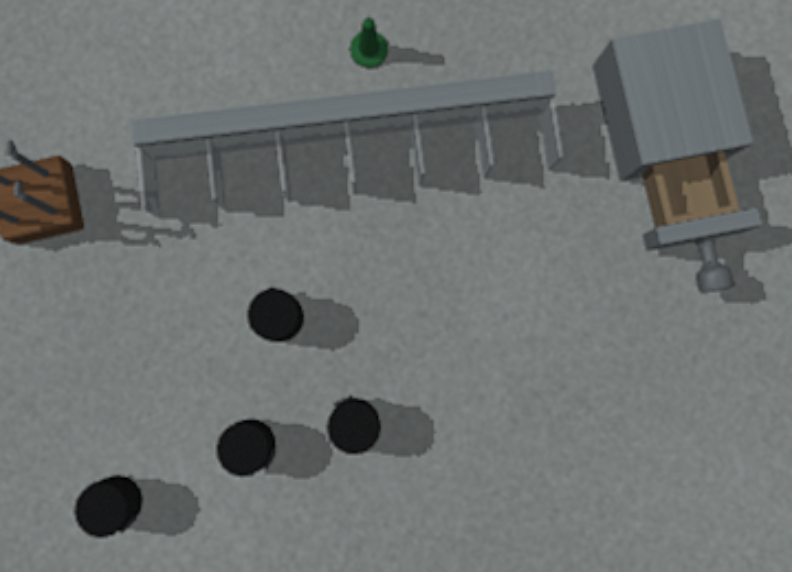

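View pics/side0.png

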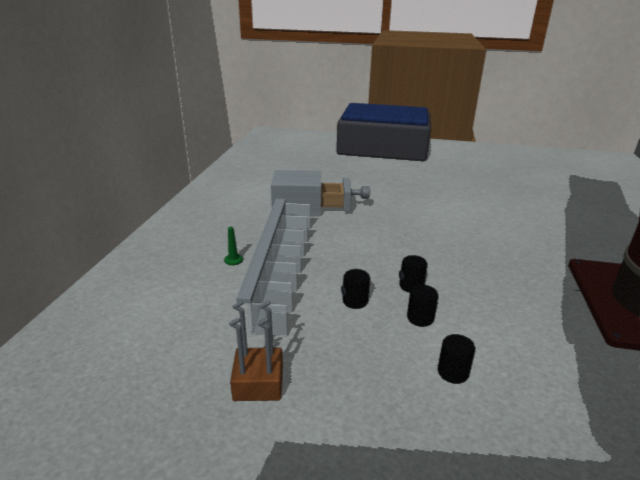

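Top crop: the tray is at the right end (robot −y), so the count runs rail_f → e → d and the third gap is rack y = −28.
Black head candidates in the full top image: (277,285) at 488 mm from the base, (311,335) at 394, (264,342) at 394, (199,369) at 399. The farthest is (277,285), alone nearest the rack; the crop confirms it.

```bash
cat >> h.py <<'E'
from scipy.spatial.transform import Rotation as R
obs=np.array([[630,162],[634,111],[643,55],[647.5,-1.5],[655,-57],[661.5,-113]])
loc=np.array([[60,y] for y in(140,84,28,-28,-84,-140)],float)
def fit():
    a=obs-obs.mean(0);b=loc-loc.mean(0)
    th=np.arctan2((b[:,0]*a[:,1]-b[:,1]*a[:,0]).sum(),(a*b).sum())
    M=np.array([[np.cos(th),-np.sin(th)],[np.sin(th),np.cos(th)]])
    return th,M,obs.mean(0)-M@loc.mean(0)
th,M,o=fit()
def W(x,y,z): return np.append(M@[x,y]+o,z)
def L(p): return M.T@(np.asarray(p)[:2]-o)
def Q(k): # tool down, tool y along rack x (k=0) or -x (k=1)
    t=(th+np.pi/2)/2+k*np.pi/2
    return np.array([np.cos(t),np.sin(t),0,0])
def head(near):
    out=[]
    for c in("top","side"):
        cap=eyes.capture(c)
        ps=[L(w(cap,d["location"])) for d in eyes.mark_of(c,"head_mid")]
        ps=[p for p in ps if np.linalg.norm(p-near)<40]
        if ps: out.append(min(ps,key=lambda p:np.linalg.norm(p-near)))
    print("head",np.round(out,1).tolist());return np.mean(out,0)
E
python3 - <<'E'
from h import *
print(th,o,(obs-(loc@M.T+o)).round(1).tolist(),L([481,82.5]))
for k in(0,1):
    for p in(W(60,-140,170),W(60,-28,63),W(-95,115,12),W(-95,0,12),W(-5,-28,12)):
        j=kinematics.ik(p,Q(k)); print(k,None if j is None else np.round(j,2))
E
```

```text
0.11572957983649013 [585.56801848  19.15504822] [[1.0, -3.1], [-1.5, 1.5], [1.1, 1.1], [-0.9, 0.2], [0.1, 0.4], [0.2, -0.0]] [-96.55401097  74.99584236]
0 [-0.58  0.57  1.    1.5  -0.48  1.34  0.57]
0 [-0.61  0.53  0.72  1.66 -0.38  1.1   0.34]
0 [-0.85  0.25  0.56  2.07 -0.17  0.87 -0.07]
0 [-0.82  0.28  0.8   2.09 -0.26  0.88  0.25]
0 [-0.7   0.49  0.81  1.86 -0.43  0.96  0.41]
1 [-0.67  0.68  1.21  1.5  -0.64  1.4  -2.45]
1 [-0.87  0.78  1.21  1.67 -0.77  1.25 -2.52]
1 [ 0.6   0.44 -1.09  2.01  0.47  0.97  2.53]
1 [-1.13  0.49  1.23  2.09 -0.57  0.96 -2.61]
1 [-0.95  0.74  1.21  1.87 -0.78  1.11 -2.45]
```

Run:
```python
from h import *
q=Q(0); r.grab()
r.reach(W(60,-140,180),q)
r.move_linear(W(60,-140,85),q,feed=150)
for y in(-140,-84,-28):
    r.move_linear(W(60,y,85),q,feed=120)
    hit=r.move_linear(W(60,y,58),q,feed=30,stop_force=4)
    r.hold(.2)
    print(y,hit,r.read_ee_pos().round(1),L(r.read_ee_pos()).round(1),r.read_contact_force().round(1),r.read_time_s())
    if y==-28:
        c=eyes.capture("side");cv2.imwrite("pics/t.png",cv2.resize(c["color"][120:360,180:500],None,fx=2.4,fy=2.4))
    r.move_linear(W(60,y,85),q,feed=100)
r.move_linear(W(60,-28,170),q,feed=200)
```

```text
-140 False [ 661.4 -113.    58.2] [  60.1 -140. ] [-0.6  0.6 -0. ] 6.8917
-84 False [655.  -57.3  58.2] [ 60.1 -84. ] [-0.2 -0.2 -0.1] 9.175
-28 False [648.5  -1.7  58.2] [ 60.1 -28. ] [ 0.2 -0.1  0.3] 11.4583
```

View pics/t.png

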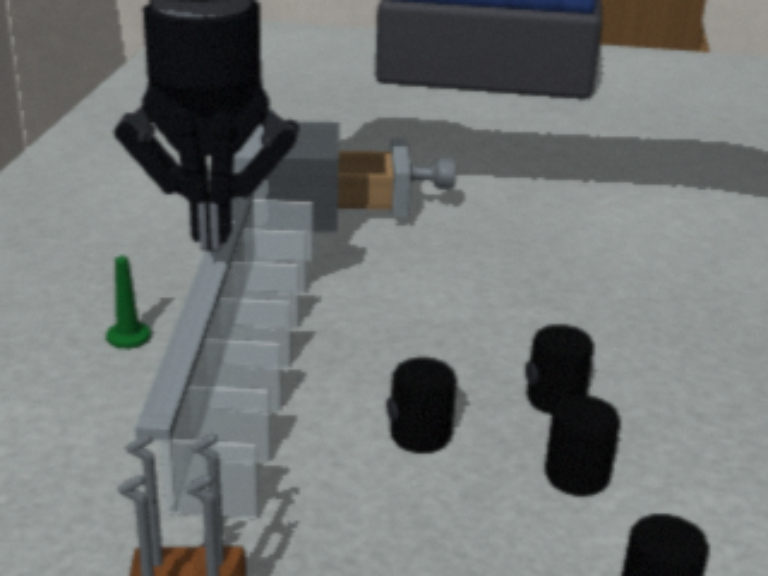

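The picture shows the fingertips at crop (210,245), about 10 mm above the rail point (214,269), so they did not touch. The tips seem farther back than shut, so I'll check the finger gap and aim again.

Run:
```python
from h import *
print(r.read_finger_gap(),r.read_grasp_force(),r.read_ee_pos(),r.read_tcp_rot(),Q(0),r.read_contact_force())
c=eyes.capture("side");p=r.read_ee_pos();u=px(c,p);print(u)
x,y=u.astype(int);x0,y0=max(x-80,0),max(y-80,0)
k=c["color"].copy();cv2.circle(k,(x,y),2,(0,0,255),-1)
cv2.imwrite("pics/t2.png",cv2.resize(k[y0:y+80,x0:x+80],None,fx=3.5,fy=3.5,interpolation=cv2.INTER_CUBIC))
```

```text
0.001787847333495362 0.0 [648.19531927  -1.53819742 169.71360959] [ 6.64958058e-01  7.46880671e-01 -1.28797966e-05 -2.11102825e-04] [0.66502954 0.74681705 0.         0.        ] [-0.43423433 -0.23790647 -0.06007498]
[265.31960567 173.8796185 ]
```

View pics/t2.png

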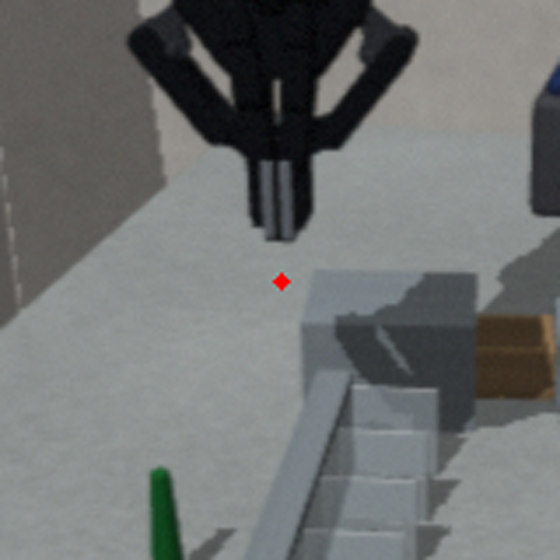

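The real tips sit about 18 mm behind the reported TCP (red dot 12 px below them). No rail stretch has been touched, so I'll redo the count, going down until the force shows contact.

Run:
```python
from h import *
q=Q(0)
r.move_linear(W(60,-140,90),q,feed=200)
for y in(-140,-84,-28):
    r.move_linear(W(60,y,70),q,feed=120)
    hit=r.move_linear(W(60,y,34),q,feed=30,stop_force=4)
    print(y,hit,r.read_ee_pos().round(1),L(r.read_ee_pos()).round(1),r.read_contact_force().round(1),r.read_time_s())
    r.hold(.15)
    print(r.read_contact_force().round(1))
    if not hit: break
    if y==-140:
        c=eyes.capture("side");cv2.imwrite("pics/t3.png",cv2.resize(c["color"][120:300,180:420],None,fx=3,fy=3))
    r.move_linear(W(60,y,70),q,feed=100)
```

```text
-140 True [ 661.2 -113.    41.2] [  59.9 -140. ] [-1.7  1.7  7.1] 14.6083
[-1.6  1.1  7.3]
-84 True [654.7 -57.3  41.1] [ 59.9 -83.9] [-2.4  0.1  6.9] 16.7667
[-1.7  0.3  7. ]
-28 True [648.3  -1.7  41.2] [ 59.9 -27.9] [-1.8  0.3  8.2] 18.875
[-1.3  0.8  6.7]
```

View pics/t3.png

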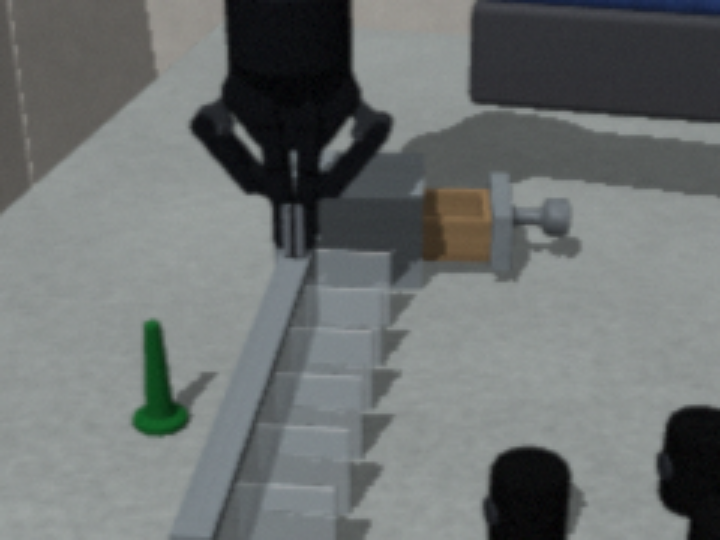

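Contact is confirmed on rails f, e, d in order (about 7 N each), and the tip is 22 mm above the reported TCP. The linkage flares out about 30 mm above the tip, so I push with the tip at z ≈ 24, starting with the sideways push.

Run:
```python
from h import *
q=Q(0); h=head([-96.5,75])
r.move_linear(W(60,-28,120),q,feed=200)
r.move_linear(W(h[0],h[1]+55,100),q,feed=250)
r.move_linear(W(h[0],h[1]+55,2),q,feed=150)
print(r.read_contact_force().round(1))
r.move_linear(W(h[0],12,2),q,feed=70)
print(r.read_contact_force().round(1),L(r.read_ee_pos()),r.read_time_s())
head([-96.5,-18])
c=eyes.capture("side");cv2.imwrite("pics/p1.png",cv2.resize(c["color"][120:360,200:520],None,fx=2.4,fy=2.4))
```

```text
head [[-97.1, 74.5]]
[0.7 0.8 0.1]
[0.6 0.6 0.4] [-97.18261299  12.09527828] 23.7583
head [[-99.3, -22.9]]
```

View pics/p1.png

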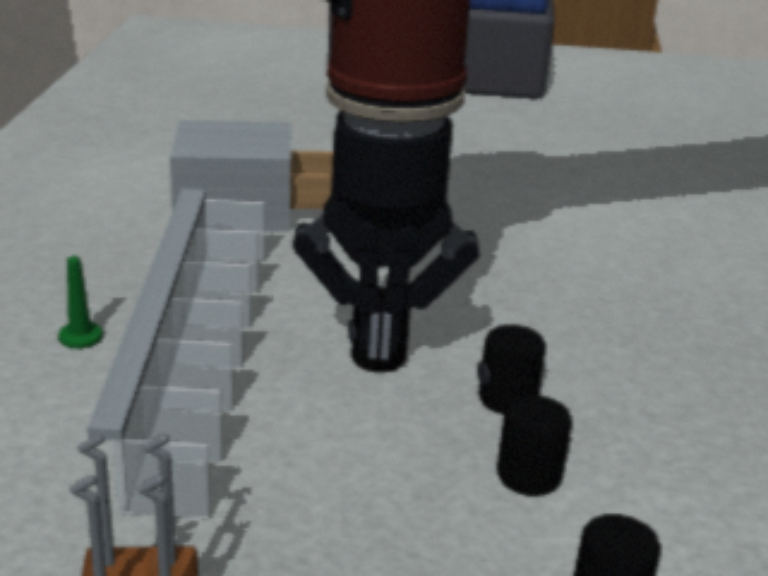

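The head (crop (380,340)) stands upright against the fingers at rack y ≈ −23, and the neighbours are untouched. I'll push 5 mm more, look, then go behind it and push forward.

Run:
```python
from h import *
q=Q(0)
r.move_linear(W(-97,7,2),q,feed=40)
r.move_linear(W(-97,40,2),q,feed=150)
r.move_linear(W(-97,40,70),q,feed=200)
r.move_linear(W(-175,-28,70),q,feed=200)
h=head([-98,-28]); print(r.read_time_s())
c=eyes.capture("top");eyes.cut_out
x=px(c,W(-98,-28,50));print(x)
k=c["color"].copy()
for g in(-56,0):
    a,b=px(c,W(0,g,0)),px(c,W(-130,g,0)); cv2.line(k,tuple(a.astype(int)),tuple(b.astype(int)),(0,0,255),1)
cv2.imwrite("pics/p2.png",cv2.resize(k[160:380,220:460],None,fx=2.7,fy=2.7))
```

```text
head [[-97.4, -29.8], [-98.8, -28.4]]
26.2167
[333.33440885 277.05715973]
```

View pics/p2.png

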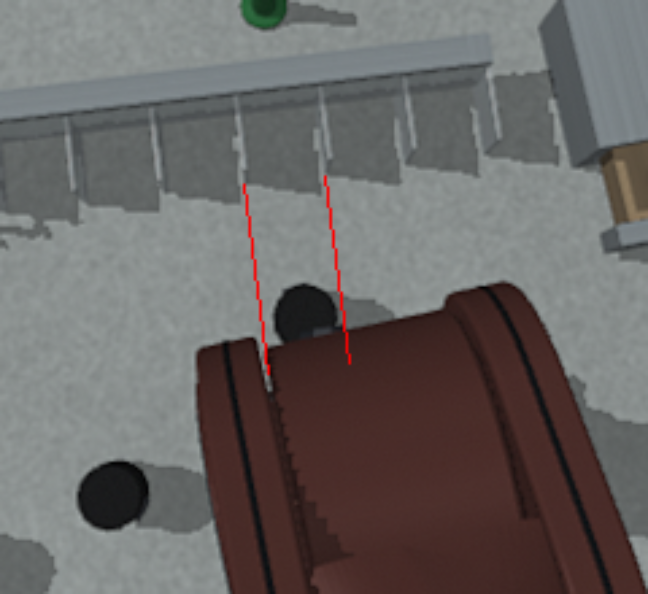

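The head (crop (305,315)) is between the red lines that extend gap 3 (third from the tray), at rack y ≈ −29. Now I push forward, with a check before entry.

Run:
```python
from h import *
q=Q(0)
r.move_linear(W(-155,-28,70),q,feed=150)
r.move_linear(W(-155,-28,3),q,feed=120)
print(r.read_contact_force().round(1))
r.move_linear(W(-64,-28,3),q,feed=60)
print(r.read_contact_force().round(1),L(r.read_ee_pos()).round(1))
head([-29,-28]);print(r.read_time_s())
c=eyes.capture("side");cv2.imwrite("pics/p3.png",cv2.resize(c["color"][160:340,200:440],None,fx=3.2,fy=3.2))
```

```text
[ 0.1 -0.3 -0. ]
[ 0.  -0.6 -0.7] [-64.1 -27.9]
head [[-30.6, -25.8]]
29.25
```

View pics/p3.png

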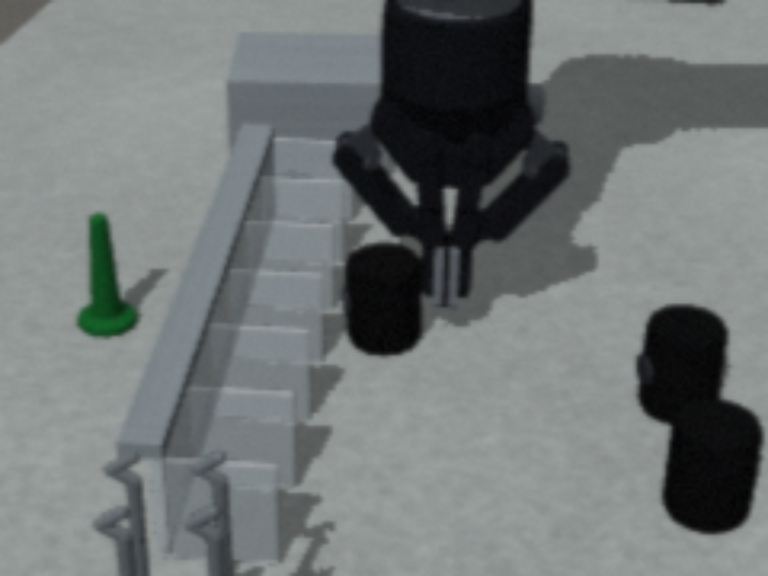

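The head (crop (383,298)) is upright and in line with the gap, about 7 mm from its mouth. I'll push home until the force rises.

Run:
```python
from h import *
q=Q(0)
hit=r.move_linear(W(5,-28,3),q,feed=45,stop_force=6)
print(hit,L(r.read_ee_pos()).round(1),r.read_contact_force().round(1),r.read_time_s())
r.hold(.3)
head([25,-28])
c=eyes.capture("side");cv2.imwrite("pics/p4.png",cv2.resize(c["color"][160:340,200:440],None,fx=3.2,fy=3.2))
```

```text
True [ -4.8 -28. ] [-1.4  0.4  0.3] 30.5083
head [[27.9, -26.2]]
```

View pics/p4.png

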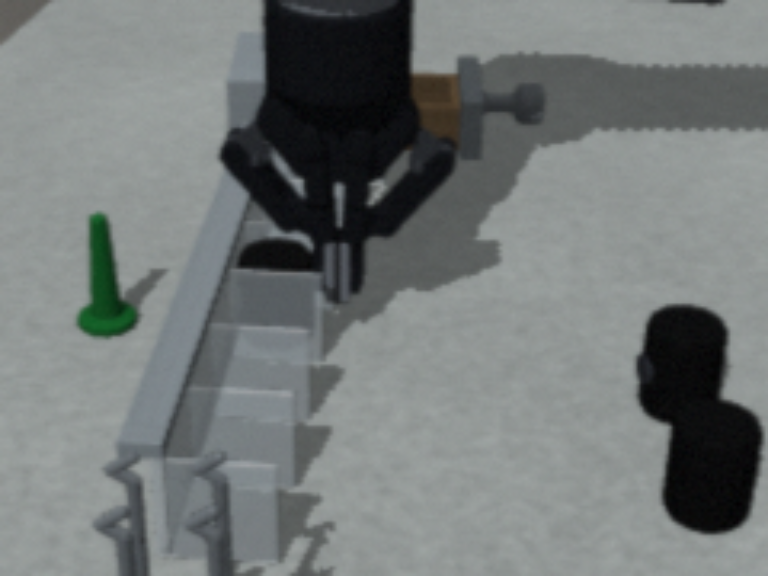

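The head is upright in the third gap. The fingers stopped at x = −4.8 (home expected at about −5). I'll press once more to confirm it is seated, then retreat.

Run:
```python
from h import *
q=Q(0)
hit=r.move_linear(W(2,-28,3),q,feed=12,stop_force=8)
r.hold(.3)
print(hit,L(r.read_ee_pos()).round(1),r.read_contact_force().round(1))
r.move_linear(W(-60,-28,3),q,feed=100)
r.move_linear(W(-75,-28,150),q,feed=200)
r.move_linear(W(-90,-28,230),q,feed=200)
h=head([29,-28]);print(r.read_time_s())
c=eyes.capture("top")
for n in("greenpeg","skewers"): print(n,[(w(c,d["location"]).round(0),round(d["p"],2)) for d in eyes.mark_of("top",n)])
s=eyes.capture("side")
cv2.imwrite("pics/p5.png",np.hstack([cv2.resize(i,(400,400)) for i in(c["color"][140:400,180:440],s["color"][160:340,200:380])]))
```

```text
True [ -5.1 -27.8] [-0.9  0.5  0. ]
head [[28.3, -29.7]]
34.05
greenpeg []
skewers [(array([581., 283.,  -0.]), 0.72)]
```

View pics/p5.png

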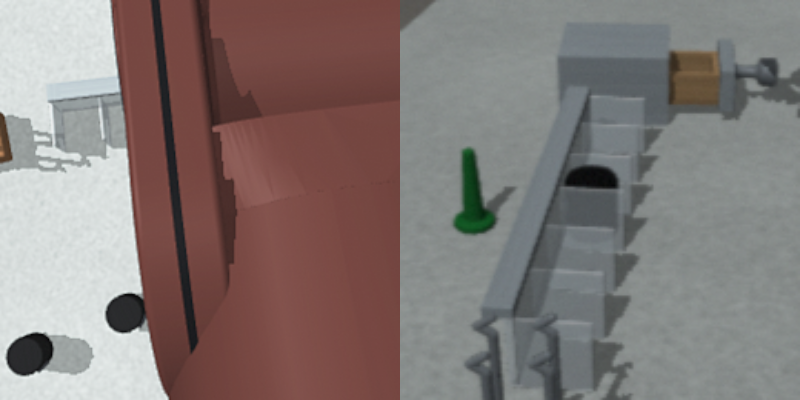

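The head stands in the third gap at rack x ≈ 28.3, flush with the wall, and everything else looks unchanged. The robot is clear, so I'm handing it in.

```bash
python3 -c "
from h import *
print(r.read_contact_force().round(1),r.read_time_s());print(r.job_done())"
```

```text
[0.1 0.4 0.3] 34.25
the job is handed in; nothing more can be done
None
```

I touched the rail above gaps 1, 2 and 3 in order from the tray end, then pushed the black head upright into the third gap until it stopped at the back wall, and handed in at 34 s with the arm clear; a first pass over the rail missed because the tips sat about 22 mm short of the reported position, so I redid the count from the first gap.

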